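Draw the hardness probe and poise it over the specimen

TASK

The pen-shaped hardness probe sits slanting in its holder. Draw it out, turn it upright with the point down, and bring it over the middle of the small round specimen disc, the point about 4 cm above its face and never touching it. Finish while still holding the probe poised there, still and upright; do not shift the specimen or disturb the other things on the worktop.

Things in the scene. Friction and masses are not known exactly. Their poses are not given: they have to be found in the camera images.
- probe_grip (a point): centre of the black ribbed grip (29 mm thick, 60 mm long) of the loose pen-shaped probe, 0.12 kg, 146 mm long; z axis: from point to grip end. Along z from here: point -112 mm, steel nose 8 mm thick to -76, aluminium barrel 24 mm thick to -37, orange collar 34 mm wide to -31, grip to +29, orange button to +34. At the start it leans 50 degrees, grip end up, roughly towards the robot
- probe_point (a point): the point (lower tip) of the probe, axes as probe_grip
- probe: the whole probe, origin at its point, z axis towards the grip end. It starts in the holder's tube: collar resting on the mouth, barrel loose in the bore, point 75 mm below the mouth along the tube's axis
- holder_tube: the fixed holder's open aluminium tube: outside 34 mm, bore 26 mm, 44 mm long, between two steel uprights on a grey base 115 x 85 mm. Origin: middle of its upper mouth, 100 mm above the worktop; z axis: along the tube, up and out of the mouth, 50 degrees from vertical. The probe comes out straight along +z, clear after 80 mm
- specimen_top (a point): middle of the upper face of the specimen disc, a short round puck with a ribbed side, 53 mm in diameter and 19 mm high with a pale face, standing loose on the worktop; z up
- specimen: the same specimen disc, origin at the centre of its underside
- steel_cup: bystander: steel cup 68 mm in diameter, 49 mm high, loose; origin under its centre
- weight: bystander: grey metal weight with a knob, 45 mm in diameter, 46 mm high, loose; origin under its centre
- tape_roll: bystander: roll of buff tape 94 mm in diameter, 25 mm high, loose; origin under its centre
- dish: bystander: shallow white dish 69 mm in diameter, 14 mm high, loose; origin under its centre
- tweezers: bystander: steel tweezers 120 mm long, lying loose; origin under their centre
Things that resemble listed ones, but are neither listed nor needed, are in the scene too. Leave any black look-alike of the specimen alone.

How it is judged:
On the way:
1. the probe is drawn clear out of the holder's tube and held up by the fingers (z of probe_point in the frame of holder_tube above 0.002 m and contact force between probe and the fingers above 0.5 N and height (world z) of probe_point above 0.03 m), for 0.1 s.
At the end, for the whole second after the job is handed in: The fingers hold the probe still and upright (within 0.15 rad, point down), its point within 15 mm sideways of the middle of the specimen disc and 20 to 65 mm above its face, with nothing but the fingers carrying it; the specimen disc stands flat (horizontal distance between probe_point and specimen_top below 0.015 m and z of probe_point in the frame of specimen_top between 0.02 and 0.065 m and angle between probe_grip's own z axis and vertical below 0.15 rad and contact force between probe and the fingers above 0.5 N and contact force between probe and specimen below 0.05 N and contact force between probe and holder_tube below 0.05 N and linear speed of probe below 0.03 m/s and angle between specimen's own z axis and vertical below 0.1 rad); the arm keeps its last pose, push and grip.
It fails at once if the probe touches the specimen disc (contact force between probe and specimen above 0.5 N).
It fails at once if the specimen disc is shifted by more than 15 mm (distance of specimen from where it was at the start of the episode above 0.015 m).
It fails at once if a bystander is shifted by more than 30 mm (distance of any of steel_cup, weight, tape_roll, dish, tweezers from where it was at the start of the episode above 0.03 m).
It also fails if it takes over 40 s, if anything falls off the work surface, if the arm or the gripper's body presses on something with over 40 N, if the wrist force passes 120 N, or if a joint passes its speed limit or range.

ROBOT

A 7-joint arm with a two-finger parallel gripper is mounted at the origin on a cart in front of the work surface, level with it; the furniture and walls round the work are solid. World frame = base frame: x ahead of the robot, y to its left, z up, the work surface at z = 0. Lengths are in m, angles in rad, forces in N, time in s.
With the tool pointing down it reaches from about 0.4 to 0.85 m from the base axis. Payload 4.5 kg.
Tool frame: the origin (TCP) lies midway between the tips of the shut fingers; the grasp point (between the pads) lies 19 mm behind it (r.hold_point_z is the distance from the TCP to the grasp point, in m); z points along the fingers, y is the direction in which the jaws open and shut (so a half turn about z gives the same grasp; the last joint's range is limited). The gripper opens to 88 mm and grips with 3 to 60 N. Pads are 18 mm wide; open, the fingers measure 123 mm over their backs; the gripper's body (75 mm by 187 mm) begins 45 mm behind the grasp point.
Start: joints at [-1.268, 0.689, -0.195, 1.565, 0.157, 0.902, -0.215], TCP at [0.166, 0.603, 0.239] pointing down, gripper open.
Joint ranges: [-3.01, 3.01], [-0.46, 2.08], [-1.47, 1.51], [0.13, 2.56], [-1, 4.14], [0.04, 2.09], [-2.66, 2.66]. Speed limits (rad/s): [2.57, 2.57, 3.14, 3.14, 3.14, 3.14, 3.14].

INTERFACE

Orientations are given as a unit quaternion [x, y, z, w].
In Python, from plant import r gives the robot as it stands. The module is installed in compiled form; this text tells all that it offers.
- The arm moves only by the tool move_arm, never from a script. Its arguments are lists of equal length, an entry for each row: "turn": the turn, a rotation vector about the tool's x, y, z in units of 2 pi rad (1.0 is 2 pi rad), a list of three; "dp": the shift along the tool's x, y, z in units of 2.5 cm (1.0 is 2.5 cm), a list of three; "jaw": the closure, from -1 (fully open) to 1 (shut), so that 0 is half open. In form: {"turn": [[wx, wy, wz], ...], "dp": [[x, y, z], ...], "jaw": [jaw, ...]}. A call has 1 to 10 rows; each row shifts and turns the commanded pose from where the row before left it, along the tool's axes as they then stand; what a row does not reach is not made up. A row lasts 1/12 s, in which the tool goes at most 41.7 mm and 7.16 degrees, less where a joint would pass 70% of its speed; a pose out of reach is approached as far as the arm can. A call with a number of a shift or a turn outside -1 to 1 is refused whole. A call with a gripper value outside its range is refused whole. The fingers move at their own pace and stop on an object; "newtons" is the grip in N (left out, the last holds). Time passes only in rows, so rows that do not move let the fingers close. It gives the time, the measured TCP pose, the force and the opening at its end, in the units of the state.
- r.get_state(): the state, without advancing time (a new reading comes with each control period).
- r.snapshot(name): name is "scene" or "side" or "wrist"; returns a dict with "frame" (480x640x3 uint8, blue, green, red), "mtx" (3x3 intrinsics, pixels), "origin" and "orientation" of the camera in the world; the wrist camera has in their place "tool_from_camera" (4x4, takes a point from camera to tool coordinates, whose origin is the TCP and whose axes are the flange's). Camera axes: x right, y up, looking along -z (the intrinsics and any distortion apply to the point x, -y, -z); pixel columns grow to the right and rows downward; lengths in m; the calibration is good to about 2 mm. A picture is of the moment at which its call begins: read the wrist's pose just before it. There is no depth.
- r.finish_job(): hands the job in, once; it reports no verdict.
The state is a dict: "clock": time; "q": joint angles; "qd": joint speeds; "joint_torque": joint torques, N m; "tool_pos": TCP position; "eef_rot": TCP orientation; "contact_force": force on the tool from outside, world axes, zero at the start; "moment": the same for the moment, N m; "opening": opening from 0.0 (shut) to 1.0 (fully open).
Only numpy, scipy, OpenCV 4.12 (cv2) and the standard library are available. Lean on these libraries where they do the work, as an engineer would, in place of code of your own. Each camera call takes 0.05 s, during which the arm holds its last target.

## Working session

There is one attempt and no reset: what is moved stays moved. The work goes in short steps, Python scripts to look and compute and a tool call to move; the robot and the scene stay as the last step left them, time stands still between calls to the robot, and variables do not carry over. Pictures are saved under pics/ and viewed, and the job is handed in when it is done.

Besides the shell and the picture viewer there is one more tool, called as a command line: name --argument value ..., lists and objects as JSON in quotes. move_arm: Moves the arm, as the interface text tells. Shifts and turns lie within -1 to 1; 1 stands for 2.5 cm of shift or 2 pi rad of turn. Its arguments: {"type":"object","properties":{"turn":{"type":"array","items":{"type":"array","items":{"type":"number","minimum":-1,"maximum":1}}},"dp":{"type":"array","items":{"type":"array","items":{"type":"number","minimum":-1,"maximum":1}}},"jaw":{"type":"array","items":{"type":"number"}},"newtons":{"type":"number"}},"required":["turn","dp","jaw"]}

```bash
mkdir -p pics; python3 - <<'E'
from plant import r
import cv2
s=r.get_state()
print({k:(v if not hasattr(v,'tolist') else v.tolist()) for k,v in s.items()}); print(r.hold_point_z)
for n in ["scene","side","wrist"]:
    d=r.snapshot(n); cv2.imwrite(f"pics/{n}0.png",d["frame"])
    print(n,{k:v for k,v in d.items() if k!="frame"})
E
```

```text
{'clock': 0.0, 'q': [-1.268177145675207, 0.6899940869306879, -0.19451505843708522, 1.5663480974187225, 0.1572945461416499, 0.9025203328024746, -0.21509773018371767], 'qd': [-0.00011848919809787981, 0.00010454045945843912, 0.0004763554874225095, -0.0027745571455094855, -0.0017561389000966203, 0.0016965755927768598, 0.0006665829359760306], 'joint_torque': [-0.0007229232141980901, -52.75728464126587, -1.2663159146904945, -15.343753695487976, -0.052440573927015066, 0.006467079219873995, 0.00017589460640010657], 'tool_pos': [0.16587227236245428, 0.6019180666078982, 0.23790268740593], 'eef_rot': [0.13396326001179518, 0.9909858540537432, -0.000937296742843048, -5.922162996519758e-05], 'contact_force': [-0.728989105511173, -0.08179524846068774, -0.07001884539112072], 'moment': [-0.012365097100146862, 0.017705596802599956, -0.014960989780045853], 'opening': 1.0012506549943099}
0.0187
scene {'mtx': array([[442.94431073,   0.        , 318.10246971],
       [  0.        , 442.94431073, 236.91195445],
       [  0.        ,   0.        ,   1.        ]]), 'origin': array([0.12997972, 0.55700557, 0.
[... 220 characters left out ...]
   ,   0.        ,   1.        ]]), 'origin': array([ 0.44965002, -0.91959931,  0.74701253]), 'orientation': array([ 0.44703433, -0.02011448, -0.0216946 ,  0.89402744])}
wrist {'mtx': array([[349.77374813,   0.        , 318.97472111],
       [  0.        , 349.77374813, 236.34748805],
       [  0.        ,   0.        ,   1.        ]]), 'tool_from_camera': array([[-5.85263322e-04,  9.59370222e-01,  2.82149666e-01,
         7.24268567e-02],
       [ 9.99999811e-01,  6.14125919e-04, -1.38611121e-05,
         6.34382089e-04],
       [-1.86573361e-04,  2.82149605e-01, -9.59370401e-01,
        -1.45458609e-01],
       [ 0.00000000e+00,  0.00000000e+00,  0.00000000e+00,
         1.00000000e+00]])}
```

View pics/scene0.png

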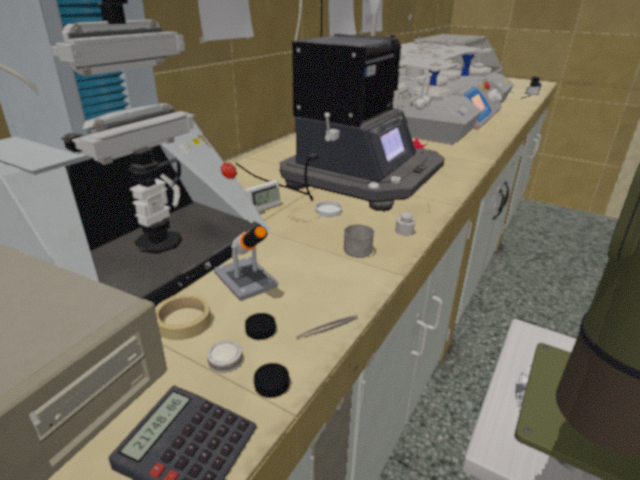

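View pics/side0.png

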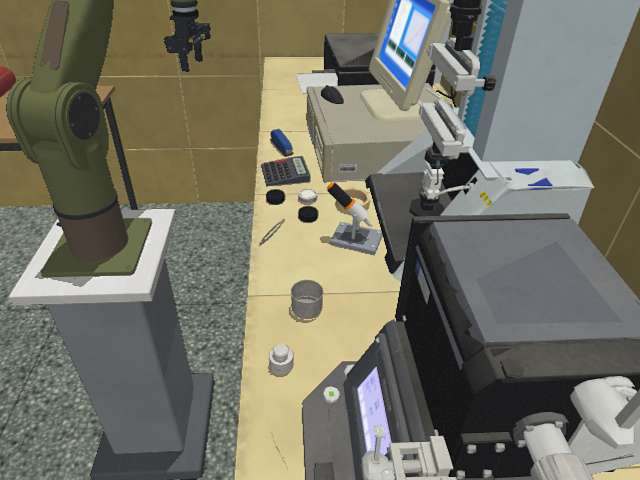

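View pics/wrist0.png

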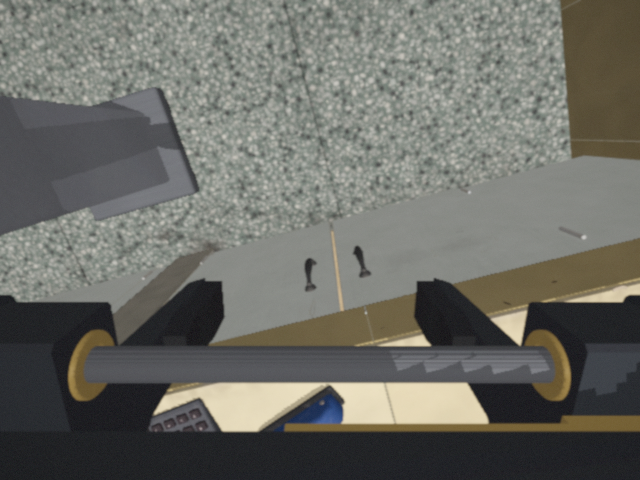

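```bash
python3 - <<'E'
import cv2,numpy as np
a=cv2.imread("pics/scene0.png");b=cv2.imread("pics/side0.png")
A=cv2.resize(a[210:410,150:370],None,fx=3.4,fy=3,interpolation=cv2.INTER_CUBIC)
A=cv2.resize(a[210:410,150:370],(748,600)) if 0 else cv2.resize(a[215:405,150:370],None,fx=3,fy=3,interpolation=cv2.INTER_CUBIC)
B=cv2.resize(b[170:270,250:400],None,fx=5,fy=5,interpolation=cv2.INTER_CUBIC)
cv2.imwrite("pics/cA.png",A);cv2.imwrite("pics/cB.png",B)
E
```

```text
(no output)
```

View pics/cA.png

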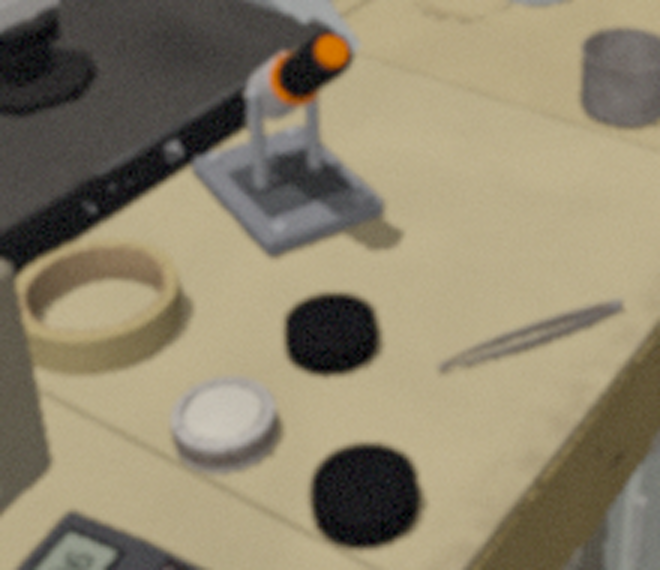

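View pics/cB.png

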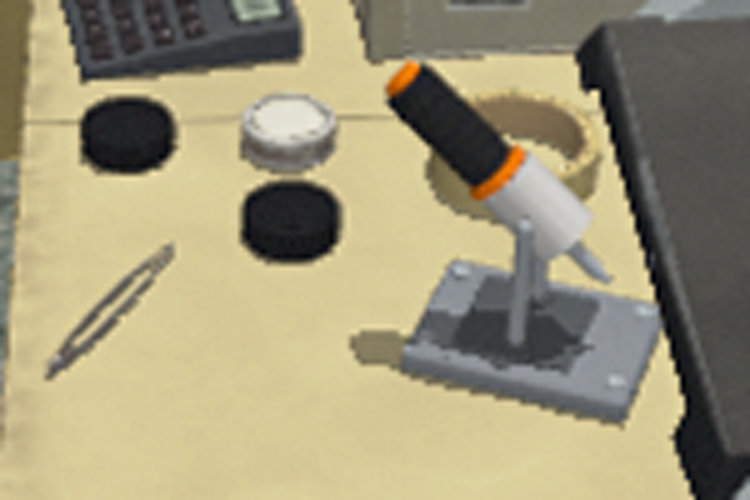

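```bash
cat > h.py <<'E'
import numpy as np
from scipy.spatial.transform import Rotation as R
from scipy.optimize import least_squares
C={'scene':(442.94431073,318.10246971,236.91195445,[0.12997972,0.55700557,0.50268188],[-0.13000819,0.49118338,0.82842591,-0.23568467]),
'side':(476.89352415,312.25343215,223.67933201,[0.44965002,-0.91959931,0.74701253],[0.44703433,-0.02011448,-0.0216946,0.89402744])}
def proj(n,p):
    f,cx,cy,o,q=C[n]; v=R.from_quat(q).inv().apply(np.atleast_2d(p)-o)
    return np.c_[cx+f*v[:,0]/-v[:,2],cy-f*v[:,1]/-v[:,2]]
def tri(uv):
    s=least_squares(lambda p:np.concatenate([(proj(n,p)-u).ravel() for n,u in uv.items()]),[0.5,0.2,0.1]);return s.x,s.fun
E
python3 - <<'E'
from h import *
sp={'scene':[225.3,353.3],'side':[307.6,193.6]}
bt={'scene':[260.3,232.0],'side':[329.8,185.6]}
co={'scene':[246.7,242.7],'side':[350,204.6]}
for k in (sp,bt,co): print(*tri(k))
def F(x):
    a=x[2];ax=np.array([np.sin(np.radians(50))*np.cos(a),np.sin(np.radians(50))*np.sin(a),np.cos(np.radians(50))])
    m=np.array([x[0],x[1],.1]); return m,ax
def res(x):
    m,ax=F(x);e=[]
    for k,d in((bt,.070),(co,.003)):
        for n in k:e.append(proj(n,m+d*ax)[0]-k[n])
    return np.concatenate(e)
s=least_squares(res,[.6,.2,3.14]);m,ax=F(s.x);print(s.x,s.fun,ax,'grip',m+.037*ax)
# also the look-alikes/bystanders rough
E
```

```text
[0.50950624 0.19197167 0.01558763] [-0.50278084 -0.30912029 -0.89886333  0.58495782]
[0.55544181 0.03471081 0.14206265] [-0.06017255 -0.04378912 -0.08134628  0.06394961]
[0.60366554 0.0169377  0.09792026] [-0.27587925 -0.20553165 -0.35125686  0.28349243]
[0.60465185 0.01685594 2.7838743 ] [ 0.00200045 -1.18957346 -0.49556742 -1.18725543 -0.16594514 -1.77289623
 -0.7644128  -1.25567322] [-0.71755241  0.26822122  0.64278761] grip [0.57810241 0.02678013 0.12378314]
```

```bash
cat >> h.py <<'E'
def target(az,up=False):
    a=np.radians(50);ax=np.array([np.sin(a)*np.cos(az),np.sin(a)*np.sin(az),np.cos(a)])
    z=-ax; y=np.cross([0,0,1],z); y/=np.linalg.norm(y); 
    if up: y=-y
    x=np.cross(y,z); return R.from_matrix(np.c_[x,y,z]),ax
def plan(st,Rt,pt):
    Rc=R.from_quat(st['eef_rot']); p=np.array(st['tool_pos'])
    print('dp tool units (rot-last)',(Rc.inv().apply(pt-p)/.025).round(3))
    rv=(Rc.inv()*Rt).as_rotvec(); print('turn units',(rv/2/np.pi).round(5),'deg',np.degrees(np.linalg.norm(rv)))
    print('dp tool units (after rot)',(Rt.inv().apply(pt-p)/.025).round(3))
E
python3 - <<'E'
from h import *
from plant import r
Rt,ax=target(2.786)
g=np.array([.578,.0268,.124])
pre=g+ax*(.12)-ax*.0187
print(pre,Rt.as_matrix())
pre[2]=max(pre[2],.19)
plan(r.get_state(),Rt,pre)
for b in ((-.3,.5),):pass
sp=np.array([.51,.192,.019])
E
```

```text
[0.50525435 0.05381624 0.18911438] [[-6.02575025e-01  3.48146004e-01  7.18120951e-01]
 [ 2.23783938e-01  9.37440323e-01 -2.66695312e-01]
 [-7.66044443e-01 -2.77555756e-17 -6.42787610e-01]]
dp tool units (rot-last) [-18.909 -17.536   1.951]
turn units [ 0.00582 -0.13877  0.01303] deg 50.21994829275155
dp tool units (after rot) [-11.613 -15.833  16.833]
```

move_arm --turn '[[0,0,0],[0,0,0],[0,0,0],[0,0,0],[0,0,0],[0,0,0],[0,0,0],[0,0,0],[0,0,0],[0,0,0]]' --dp '[[-0.5,-0.5,0],[-0.9,-0.9,0],[-0.9,-0.9,0],[-0.9,-0.9,0],[-0.9,-0.9,0],[-0.9,-0.9,0],[-0.9,-0.9,0],[-0.9,-0.9,0],[-0.9,-0.9,0],[-0.9,-0.9,0]]' --jaw '[-1,-1,-1,-1,-1,-1,-1,-1,-1,-1]'

```text
clock: 0.98
tool_pos: [0.3166, 0.3367, 0.2387]
eef_rot: [0.134, 0.991, -0.0, -0.0]
contact_force: [0.6, -0.5, 0.3]
opening: 0.996
```

move_arm --turn '[[0,0,0],[0,0,0],[0,0,0],[0,0,0],[0,0,0],[0,0,0],[0,0,0],[0,0,0],[0,0,0],[0,0,0]]' --dp '[[-0.9,-0.9,0],[-0.9,-0.9,0],[-0.9,-0.9,0],[-0.9,-0.9,0],[-0.9,-0.9,0],[-0.9,-0.9,0],[-0.9,-0.9,0],[-0.9,-0.9,0],[-0.9,-0.7,0],[-0.5,0,0]]' --jaw '[-1,-1,-1,-1,-1,-1,-1,-1,-1,-1]'

```text
clock: 1.82
tool_pos: [0.472, 0.085, 0.2384]
eef_rot: [0.138, 0.99, -0.002, -0.0]
contact_force: [0.7, -0.1, -1.0]
opening: 1.0
```

```bash
python3 - <<'E'
from h import *
from plant import r
import cv2
s=r.get_state();print(s['clock'],s['q'],s['tool_pos'],s['eef_rot'])
d=r.snapshot('wrist');cv2.imwrite('pics/w1.png',d['frame'])
Rt,ax=target(2.786)
plan(s,Rt,np.array([.578,.0268,.124])+ax*.1)
E
```

```text
1.8167 [-0.10106108  0.51043129 -0.26681333  1.98848984  0.21348805  0.67085246
  0.79103345] [0.47198205 0.08501139 0.23840306] [ 1.37632293e-01  9.90481904e-01 -1.71183769e-03 -1.35932738e-04]
dp tool units (rot-last) [-1.66  -0.834  2.008]
turn units [ 0.00501 -0.13876  0.01207] deg 50.1745946503754
dp tool units (after rot) [ 0.429 -0.706  2.608]
```

View pics/w1.png

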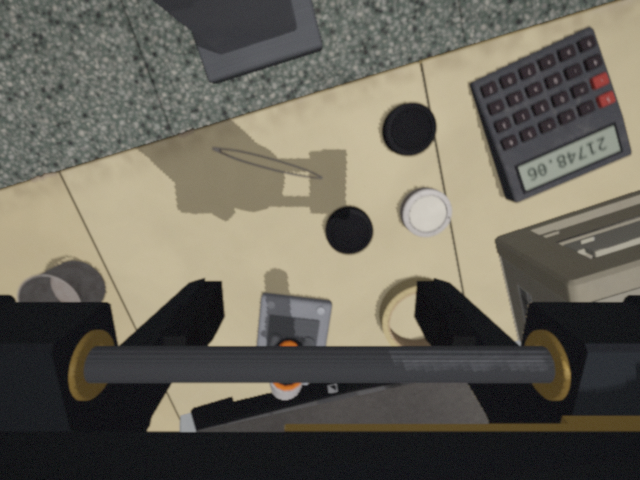

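move_arm --turn '[[0.0007,-0.0195,0.0017],[0.0007,-0.0195,0.0017],[0.0007,-0.0195,0.0017],[0.0007,-0.0195,0.0017]]' --dp '[[0,0,0],[0,0,0],[0,0,0],[0,0,0]]' --jaw '[-1,-1,-1,-1]'

```text
clock: 2.2
tool_pos: [0.4746, 0.0856, 0.234]
eef_rot: [0.149, 0.972, -0.038, 0.179]
contact_force: [0.9, -1.3, -1.8]
opening: 0.997
```

```bash
python3 - <<'E'
from h import *
from plant import r
s=r.get_state();print(s['clock'],s['q'],s['tool_pos'],s['eef_rot'])
Rt,ax=target(2.786)
plan(s,Rt,np.array([.578,.0268,.124])+ax*.1)
E
```

```text
2.2 [-0.67328245  0.47384297  0.32708702  2.28921668  0.67718795  0.16708336
  0.20934207] [0.47459364 0.08563427 0.23397475] [ 0.14942668  0.97168302 -0.03831809  0.17898464]
dp tool units (rot-last) [-0.826 -0.803  2.295]
turn units [ 0.0016  -0.08029  0.00805] deg 29.055268434107024
dp tool units (after rot) [ 0.351 -0.766  2.426]
```

```bash
cat > kin.py <<'E'
import numpy as np
from scipy.spatial.transform import Rotation as R
from scipy.optimize import least_squares
def fk(q,P):
    # P: d1,a..: offsets after each joint (x,z) ; q offsets for 1,7
    T=R.identity();p=np.zeros(3)
    p=p+np.array([0,0,P[0]])
    axes=['z','y','z','y','z','y','z']
    s=[1,1,1,1,1,1,1]
    off=[P[5],0,0,0,0,0,P[6]]
    sg=SG
    lens={2:P[1],4:P[2],6:P[3]}
    lx={1:P[7],3:P[8],5:P[9],4:P[10]}
    for i in range(7):
        T=T*R.from_euler(axes[i],sg[i]*q[i]+off[i])
        dz=lens.get(i,0);dx=lx.get(i,0)
        if i==2: dz=P[1]
        if i==4: dz=P[2]
        if i==6: dz=P[3]
        p=p+T.apply([dx,0,dz])
    return p,T
SG=[1]*7
E
python3 - <<'E'
import kin,itertools
from kin import *
D=[([-1.268177145675207,0.6899940869306879,-0.19451505843708522,1.5663480974187225,0.1572945461416499,0.9025203328024746,-0.21509773018371767],[0.16587227236245428,0.6019180666078982,0.23790268740593],[0.13396326001179518,0.9909858540537432,-0.000937296742843048,-5.922162996519758e-05]),
([-0.10106108,0.51043129,-0.26681333,1.98848984,0.21348805,0.67085246,0.79103345],[0.47198205,0.08501139,0.23840306],[1.37632293e-01,9.90481904e-01,-1.71183769e-03,-1.35932738e-04]),
([-0.67328245,0.47384297,0.32708702,2.28921668,0.67718795,0.16708336,0.20934207],[0.47459364,0.08563427,0.23397475],[0.14942668,0.97168302,-0.03831809,0.17898464])]
best=[]
for sg in itertools.product([1,-1],repeat=7):
    if sg[1]<0: continue
    kin.SG=sg
    # orientation only: offsets q1,q7
    def res(x):
        e=[]
        P=np.zeros(11);P[5:7]=x
        for q,p,o in D:
            e.append((R.from_quat(o).inv()*fk(q,P)[1]).as_rotvec())
        return np.concatenate(e)
    b=min((least_squares(res,[a,c]) for a in(-2,-1,0,1,2,3) for c in (-2,0,2)),key=lambda s:s.cost)
    best.append((b.cost,sg,b.x))
best.sort(key=lambda t:t[0])
for b in best[:4]:print(b)
kin.SG=best[0][1];x0=best[0][2]
P=np.zeros(11);P[5:7]=x0
def res2(v):
    P=np.zeros(11);P[5:7]=x0;P[[0,1,2,3]]=v[:4];P[7:]=v[4:]
    return np.concatenate([fk(q,P)[0]-p for q,p,o in D]+[v[4:]*.05])
s=least_squares(res2,[.3,.4,.4,.2,0,0,0,0]);print(s.x,s.fun)
E
```

```text
Still running in the background as job /tmp/bash_jobs.1000/d04b57245ce1 (pid 685). You'll get a notice when it ends.
```

```bash
kill -- -$(cat /tmp/bash_jobs.1000/d04b57245ce1/pid); cat > k2.py <<'E'
import kin,itertools
from kin import *
D=[([-1.268177145675207,0.6899940869306879,-0.19451505843708522,1.5663480974187225,0.1572945461416499,0.9025203328024746,-0.21509773018371767],[0.16587227236245428,0.6019180666078982,0.23790268740593],[0.13396326001179518,0.9909858540537432,-0.000937296742843048,-5.922162996519758e-05]),
([-0.10106108,0.51043129,-0.26681333,1.98848984,0.21348805,0.67085246,0.79103345],[0.47198205,0.08501139,0.23840306],[1.37632293e-01,9.90481904e-01,-1.71183769e-03,-1.35932738e-04]),
([-0.67328245,0.47384297,0.32708702,2.28921668,0.67718795,0.16708336,0.20934207],[0.47459364,0.08563427,0.23397475],[0.14942668,0.97168302,-0.03831809,0.17898464])]
# orientation: Rz(a) M(q) Rz(c) = O. zz invariants first: tool z vertical comp
best=[]
for sg in itertools.product([1,-1],repeat=7):
    if sg[1]<0: continue
    Ms=[R.from_euler('ZYZYZYZ',np.array(q)*sg) for q,p,o in D]
    Os=[R.from_quat(o) for q,p,o in D]
    A=np.linspace(-np.pi,np.pi,49)
    # a from tool z azimuth (3rd), c from x
    m=Ms[2].as_matrix()[:,2];o=Os[2].as_matrix()[:,2]
    a=np.arctan2(o[1],o[0])-np.arctan2(m[1],m[0])
    c=((R.from_euler('z',a)*Ms[2]).inv()*Os[2]).as_rotvec()[2]
    e=sum((Os[i].inv()*R.from_euler('z',a)*Ms[i]*R.from_euler('z',c)).magnitude() for i in range(3))
    best.append((e,sg,(a,c)))
best.sort(key=lambda t:t[0])
E
cat > k3.py <<'E'
from k2 import *
for b in best[:4]:print(b)
sg=best[0][1];a,c=best[0][2]
def cols(q):
    q=np.array(q)*sg; 
    T=[R.from_euler('z',a)*R.from_euler('ZYZYZYZ'[:k],q[:k]) for k in range(1,8)]
    e=np.eye(3)
    return np.c_[[0,0,1],T[2].apply(e[2]),T[4].apply(e[2]),T[6].apply(e[2]), T[0].apply(e[0]),T[2].apply(e[0]),T[4].apply(e[0]),T[5].apply(e[0])]
M=np.vstack([cols(q) for q,p,o in D]);y=np.concatenate([p for q,p,o in D])
for k in(4,8):
    Mk=np.vstack([M[:,:k],1e-2*np.diag([0]*4+[1]*(k-4))]);s=np.linalg.lstsq(Mk,np.r_[y,np.zeros(k)],rcond=None)
    print(s[0].round(4),(M[:,:k]@s[0]-y).round(4))
E
timeout 60 python3 k3.py
```

```text
bash: kill: (-685) - No such process
Traceback (most recent call last):
  File "k3.py", line 1, in <module>
    from k2 import *
  File "k2.py", line 10, in <module>
    Ms=[R.from_euler('ZYZYZYZ',np.array(q)*sg) for q,p,o in D]
        ~~~~~~~~~~~~^^^^^^^^^^^^^^^^^^^^^^^^^^
  File "scipy/spatial/transform/_rotation.pyx", line 1413, in scipy.spatial.transform._rotation.Rotation.from_euler
ValueError: Expected axis specification to be a non-empty string of upto 3 characters, got ZYZYZYZ
```

```bash
cat /tmp/bash_jobs.1000/d04b57245ce1/stdout
python3 - <<'E'
s=open('k2.py').read()+''
s=s.replace("R.from_euler('ZYZYZYZ',np.array(q)*sg)","ch(np.array(q)*sg)").replace("# orientation:","def ch(q):\n    T=R.identity()\n    for ax,v in zip('zyzyzyz',q): T=T*R.from_euler(ax,v)\n    return T\n# orientation:")
open('k2.py','w').write(s)
t=open('k3.py').read().replace("R.from_euler('ZYZYZYZ'[:k],q[:k])","ch(q[:k])");open('k3.py','w').write(t)
E
timeout 60 python3 k3.py
```

```text
(np.float64(1.5595571642202806e-16), (-1, 1, -1, 1, -1, 1, -1), array([1.91891300e-08, 1.57079635e+00]))
(np.float64(0.0014813559502365318), (1, 1, 1, 1, 1, 1, 1), array([5.57824725, 4.57365665]))
(np.float64(0.027874085458013217), (-1, 1, 1, 1, 1, 1, -1), array([4.17099091, 5.05295429]))
(np.float64(0.03647197100367725), (1, 1, -1, 1, -1, 1, 1), array([-4.87602564, -5.19178385]))
[-0.00981692  0.70052141  0.28534212  0.19536695 -0.04514242 -0.16902674
  0.04953518  0.10446503] [-5.61220312e-03  1.30777847e-03 -2.24924551e-03 -3.83588811e-05
 -2.44593333e-03  3.63657524e-03  3.57123003e-04  2.74123754e-04
 -1.38733206e-03 -2.25712108e-03 -8.45133686e-03  2.47675899e-03
  5.22325167e-03]
(3.897314160523422e-08, (-1, 1, -1, 1, -1, 1, -1), (np.float64(1.4490568633895862e-08), np.float64(1.570796349860705)))
(0.13142818966377423, (1, 1, 1, 1, 1, 1, 1), (np.float64(-0.726976556436278), np.float64(-1.6874289900073394)))
(0.30752486835433285, (-1, 1, 1, 1, 1, 1, -1), (np.float64(-2.0735414564362773), np.float64(-1.268744850007339)))
(0.36022167943109373, (1, 1, -1, 1, -1, 1, 1), (np.float64(1.346564914490568), np.float64(1.1521122098607046)))
[0.3904 0.6023 0.2995 0.4408] [-0.0392 -0.0024 -0.0098 -0.0167  0.0323  0.0017  0.0119  0.0351  0.0082]
[ 0.3522  0.5492  0.3503  0.3019  0.1413 -0.0144  0.0356  0.1031] [-0.0123  0.004  -0.0004 -0.0006 -0.0088  0.0011  0.0006  0.0013 -0.0007]
```

```bash
cat > k3.py <<'E'
from k2 import *
from plant import r
sg=best[0][1];a,c=best[0][2]
s0=r.get_state();D.append((s0['q'],s0['tool_pos'],s0['eef_rot']))
def cols(q):
    q=np.array(q)*sg; 
    T=[ch(q[:k]) for k in range(1,8)]
    e=np.eye(3)
    return np.c_[[0,0,1],T[2].apply(e[2]),T[4].apply(e[2]),T[6].apply(e[2]), T[2].apply(e[0]),T[3].apply(e[0])]
M=np.vstack([cols(q) for q,p,o in D]);y=np.concatenate([p for q,p,o in D])
s=np.linalg.lstsq(M,y,rcond=None);print(s[0].round(4),(M@s[0]-y).round(4))
E
timeout 60 python3 k3.py
```

```text
[ 0.3971  0.7392  0.3739  0.5859 -0.1545  0.0026] [-0.0171  0.0166  0.0056 -0.0371  0.0065 -0.0044  0.0053  0.0135 -0.0006
  0.0053  0.0135 -0.0006]
```

```bash
cat > k3.py <<'E'
from k2 import *
sg=best[0][1]
def cols(q):
    q=np.array(q)*sg; 
    T=[ch(q[:k]) for k in range(1,8)]
    e=np.eye(3)
    return np.c_[[0,0,1],T[0].apply(e[0]),T[0].apply(e[1]),T[2].apply(e[2]),T[2].apply(e[1]),T[4].apply(e[2]),T[4].apply(e[1]),T[6].apply(e[2])]
M=np.vstack([cols(q) for q,p,o in D]);y=np.concatenate([p for q,p,o in D])
s=np.linalg.lstsq(M,y,rcond=None);print(s[0].round(4),(M@s[0]-y).round(4),s[3])
for sy in (1,-1):
    x=np.array([.317,.081,.1925*sy,.4,-.1685*sy,.4,.1363*sy,.134+.16]);print((M@x-y).round(3))
E
timeout 60 python3 k3.py
```

```text
[ 3.469e-01  0.000e+00 -1.880e-02  5.634e-01 -2.690e-02  3.448e-01
 -4.000e-04  3.261e-01] [-0.  0.  0. -0. -0. -0. -0.  0.  0.] [3.15529839 2.95565783 2.21577601 0.4880506  0.31651726 0.21704201
 0.10601696 0.04233384]
[-0.204  0.07  -0.176 -0.01   0.214 -0.202 -0.173  0.108 -0.224]
[ 0.105 -0.008 -0.134  0.051 -0.092 -0.158  0.164 -0.011 -0.176]
```

```bash
cat > k4.py <<'E'
from k3 import *
X=s[0]
lo=np.array([-3.01,-.46,-1.47,.13,-1,.04,-2.66]);hi=np.array([3.01,2.08,1.51,2.56,4.14,2.09,2.66])
def fkk(q): return cols(q)@X, ch(np.array(q)*sg)*R.from_euler('z',np.pi/2)
def ik(p,Rt,q0,w=.02,m=.03):
    f=lambda q:np.concatenate([(fkk(q)[0]-p)*10,(Rt.inv()*fkk(q)[1]).as_rotvec()*3,w*(q-q0)])
    b=least_squares(f,np.clip(q0,lo+m+.01,hi-m-.01),bounds=(lo+m,hi-m),max_nfev=60)
    e=f(b.x); return b.x,np.linalg.norm(e[:3])/10,np.linalg.norm(e[3:6])/3
E
cat > k5.py <<'E'
from k4 import *
from h import target
rng=np.random.default_rng(0)
qc=np.array([-0.67328245,0.47384297,0.32708702,2.28921668,0.67718795,0.16708336,0.20934207])
g=np.array([.578,.0268,.124])
for up in(0,1):
  Rt,ax=target(2.786,up)
  for k in range(12):
    q0=rng.uniform(lo,hi) if k else qc
    q,ep,er=ik(g-.0187*ax,Rt,q0,.003)
    if ep<.003 and er<.03: print(up,q.round(2),(q-qc).round(2),round(ep,4),round(er,3))
E
timeout 500 python3 k5.py
```

```text
[ 3.469e-01  0.000e+00 -1.880e-02  5.634e-01 -2.690e-02  3.448e-01
 -4.000e-04  3.261e-01] [-0.  0.  0. -0. -0. -0. -0.  0.  0.] [3.15529839 2.95565783 2.21577601 0.4880506  0.31651726 0.21704201
 0.10601696 0.04233384]
[-0.204  0.07  -0.176 -0.01   0.214 -0.202 -0.173  0.108 -0.224]
[ 0.105 -0.008 -0.134  0.051 -0.092 -0.158  0.164 -0.011 -0.176]
0 [-0.2   1.01 -0.37  2.43  2.33  1.28 -1.54] [ 0.48  0.54 -0.69  0.15  1.65  1.11 -1.75] 0.0 0.0
0 [ 0.2   1.27 -1.13  2.41  2.16  1.8  -1.04] [ 0.87  0.79 -1.46  0.12  1.48  1.63 -1.25] 0.0 0.0
0 [-0.07  1.05 -0.59  2.43  2.26  1.41 -1.39] [ 0.61  0.58 -0.92  0.14  1.58  1.24 -1.6 ] 0.0 0.0
0 [-0.41  1.   -0.02  2.45  2.49  1.11 -1.8 ] [ 0.27  0.53 -0.34  0.16  1.81  0.95 -2.  ] 0.0 0.0
0 [-0.18  1.02 -0.4   2.43  2.32  1.3  -1.52] [ 0.5   0.54 -0.73  0.14  1.64  1.13 -1.73] 0.0 0.0
0 [-0.66  1.08  0.44  2.46  2.8   0.97 -2.21] [ 0.01  0.61  0.11  0.17  2.13  0.8  -2.42] 0.0 0.0
0 [ 0.1   1.16 -0.91  2.42  2.18  1.62 -1.19] [ 0.78  0.68 -1.23  0.13  1.51  1.46 -1.4 ] 0.0 0.0
1 [-0.52  1.02  0.18  2.45  2.61  1.04  1.18] [ 0.15  0.55 -0.14
[... 215 characters left out ...]
 1.71] 0.0 0.0
1 [-0.96  1.5   1.23  2.47  3.57  1.11 -0.04] [-0.28  1.03  0.91  0.18  2.89  0.94 -0.25] 0.0 0.0
1 [-0.97  1.68  1.48  2.47  3.75  1.27 -0.3 ] [-0.3   1.21  1.15  0.19  3.07  1.11 -0.51] 0.0 0.0
1 [-0.48  1.01  0.11  2.45  2.56  1.07  1.24] [ 0.19  0.54 -0.22  0.16  1.89  0.9   1.03] 0.0 0.0
1 [-0.69  1.1   0.48  2.46  2.85  0.96  0.87] [-0.02  0.62  0.16  0.17  2.17  0.79  0.67] 0.0 0.0
1 [ 0.06  1.12 -0.83  2.42  2.2   1.57  1.9 ] [ 0.74  0.65 -1.16  0.13  1.52  1.4   1.69] 0.0 0.0
1 [-0.54  1.03  0.2   2.45  2.63  1.03  1.16] [ 0.14  0.55 -0.12  0.16  1.95  0.87  0.95] 0.0 0.0
1 [-0.4   1.   -0.02  2.45  2.49  1.12  1.35] [ 0.27  0.53 -0.35  0.16  1.81  0.95  1.14] 0.0 0.0
```

```bash
sed -i '/^s=np/s/;print.*//; /^for sy/,$d' k3.py; cat > k5.py <<'E'
from k4 import *
from h import target
qc=np.array([-0.10,0.51,-0.267,1.988,0.2135,0.67,0.79])
g=np.array([.578,.0268,.124]);az=2.786
sp=np.array([.51,.192,.019])
_,ax=target(az)
h=np.array([ax[0],ax[1],0])/np.hypot(ax[0],ax[1])
def tz(th):
    z=-np.array([0,0,1])*np.cos(th)-h*np.sin(th); y=np.cross(h,[0,0,1.]);  y=np.cross([0,0,1.],-h); x=np.cross(y,z); return R.from_matrix(np.c_[x,y,z])
if __name__=="__main__":
  for d in (0,10,15,20,25):
    th=np.radians(d);Rt=tz(th);T=.0187*Rt.apply([0,0,1])
    q=qc
    for k,p in (('pre',g+.08*Rt.apply([0,0,-1])),('grasp',g),('out',g+.09*ax)):
        q,ep,er=ik(p+T,Rt,q,.01); print(d,k,q.round(2),round(ep,4),round(er,3))
    axp=Rt.inv().apply(ax)
    # upright about any yaw
    for yaw in(-.8,-.4,0,.4,.8):
        Rf=R.from_rotvec([0,0,yaw])*tz(th-np.radians(50)); 
        q2,ep,er=ik(sp+[0,0,.042+.112]+.0187*Rf.apply([0,0,1]),Rf,q,.01); print(d,'fin',yaw,q2.round(2),round(ep,4),round(er,3), Rf.apply(axp).round(3),(sp+[0,0,.154]-.25*Rf.apply([0,0,1])).round(2))
E
timeout 500 python3 k5.py
```

```text
0 pre [ 0.01  0.7  -0.23  1.76  0.23  0.71  0.87] 0.0 0.0
0 grasp [-0.02  0.82 -0.19  1.82  0.27  0.53  0.84] 0.0 0.0
0 out [-0.07  0.67 -0.2   1.97  0.24  0.53  0.78] 0.0 0.0
0 fin -0.8 [ 0.29  1.   -0.6   1.74 -0.45  0.83  0.64] 0.0 0.0 [-0.  0.  1.] [0.59 0.02 0.33]
0 fin -0.4 [ 0.14  1.05 -0.51  1.48 -0.29  1.21  0.74] 0.0 0.0 [ 0. -0.  1.] [0.65 0.06 0.33]
0 fin 0 [-0.01  1.1  -0.45  1.27 -0.14  1.51  0.9 ] 0.0 0.0 [-0. -0.  1.] [0.69 0.13 0.33]
0 fin 0.4 [-0.16  1.14 -0.4   1.14  0.02  1.72  1.11] 0.0 0.0 [-0. -0.  1.] [0.7  0.2  0.33]
0 fin 0.8 [-0.3   1.15 -0.36  1.11  0.2   1.81  1.36] 0.0 0.0 [ 0. -0.  1.] [0.68 0.27 0.33]
10 pre [-0.14  0.64 -0.08  1.95  0.34  0.43  0.72] 0.0 0.0
10 grasp [-0.17  0.78 -0.    1.97  0.37  0.25  0.69] 0.0 0.0
10 out [-0.25  0.63  0.01  2.11  0.35  0.27  0.64] 0.0 0.0
10 fin -0.8 [ 0.2   0.91 -0.53  1.78 -0.4   0.75  0.56] 0.0 0.0 [0. 0. 1.] [0.57 0.04 0.36]
10 fin -0.4 [ 0.07  0.95 -0.43  1.57 -0.26  1.08  0.72] 0.0 0.0 [0. 0. 1.] [0.63 0.08 0.36]
10 fin 0 [-0.06  1.   -0.38  1.39 -0.12  1.33  0.92] 0.0 0.0 [-0.  0.  1.] [0.66 0.14 0.36]
10 f
[... 1412 characters left out ...]
 0.61  1.55  0.98] 0.0 0.0 [-0. -0.  1.] [0.62 0.25 0.39]
25 pre [ 0.06  0.67 -0.57  2.2   1.62  0.62 -0.64] 0.0 0.0
25 grasp [ 0.1   0.85 -0.58  2.16  1.83  0.68 -0.78] 0.0 0.0
25 out [ 0.04  0.69 -0.63  2.29  1.72  0.69 -0.83] 0.0 0.0
25 fin -0.8 [ 0.41  1.09 -1.24  1.81  0.76  0.88 -0.62] 0.0 0.0 [ 0. -0.  1.] [0.55 0.1  0.4 ]
25 fin -0.4 [ 0.34  1.13 -1.25  1.67  0.69  1.12 -0.19] 0.0 0.0 [ 0. -0.  1.] [0.59 0.12 0.4 ]
25 fin 0 [ 0.22  1.09 -1.11  1.56  0.58  1.25  0.26] 0.0 0.0 [ 0. -0.  1.] [0.61 0.16 0.4 ]
25 fin 0.4 [ 0.16  1.18 -1.26  1.48  0.74  1.51  0.48] 0.0 0.0 [0. 0. 1.] [0.62 0.2  0.4 ]
25 fin 0.8 [ 0.03  1.1  -1.06  1.47  0.71  1.51  0.89] 0.0 0.0 [0. 0. 1.] [0.61 0.24 0.4 ]
```

```bash
cat > p.py <<'E'
from k5 import *
from plant import r
from h import plan
E
python3 - <<'E'
from p import *
Rt=tz(np.radians(10)); s=r.get_state()
plan(s,Rt,g+Rt.apply([0,0,.0187-.09]))
E
```

```text
dp tool units (rot-last) [-3.305 -0.927  2.998]
turn units [-0.00124  0.0308   0.00804] deg 11.466855108456897
dp tool units (after rot) [-3.862 -0.766  2.296]
```

move_arm --turn '[[-0.0006,0.0154,0.004],[-0.0006,0.0154,0.004],[0,0,0],[0,0,0],[0,0,0],[0,0,0],[0,0,0],[0,0,0],[0,0,0]]' --dp '[[0,0,0],[0,0,0],[-0.5,-0.1,0.3],[-0.8,-0.2,0.5],[-0.9,-0.2,0.5],[-0.9,-0.2,0.5],[-0.76,-0.07,0.5],[0,0,0],[0,0,0]]' --jaw '[-1,-1,-1,-1,-1,-1,-1,-1,-1]'

```text
clock: 2.95
tool_pos: [0.5719, 0.0279, 0.1974]
eef_rot: [0.17, 0.978, -0.028, 0.116]
contact_force: [-0.7, 0.3, -0.1]
opening: 1.0
```

```bash
python3 - <<'E'
from p import *
import cv2
Rt=tz(np.radians(10)); s=r.get_state();print(s['clock'],s['q'],s['tool_pos'].round(4),s['eef_rot']);print(fkk(s['q'])[0])
plan(s,Rt,g+Rt.apply([0,0,.0187-.09]))
d=r.snapshot('wrist');cv2.imwrite('pics/w2.png',d['frame'])
np.savez('w2.npz',p=s['tool_pos'],o=s['eef_rot'],T=d['tool_from_camera'],K=d['mtx'])
E
```

```text
2.95 [-0.15276318  0.61002683 -0.08645528  1.98087804  0.49889658  0.40176298
  0.56238828] [0.5719 0.0279 0.1974] [ 0.1695394   0.97832636 -0.02771611  0.11561028]
[0.57194616 0.02789423 0.19743297]
dp tool units (rot-last) [0.276 0.048 0.065]
turn units [-0.002    0.01009  0.00214] deg 3.783354092474947
dp tool units (after rot) [0.271 0.043 0.083]
```

View pics/w2.png

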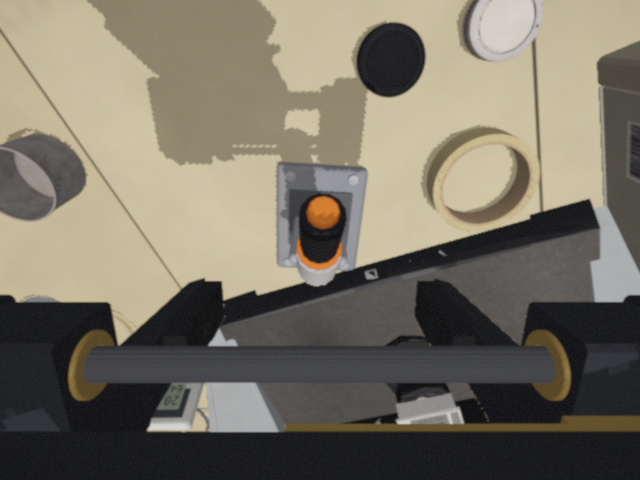

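```bash
python3 - <<'E'
import cv2
a=cv2.imread("pics/w2.png")
cv2.imwrite("pics/c2.png",cv2.resize(a[160:300,260:400],None,fx=4,fy=4,interpolation=cv2.INTER_CUBIC))
a=cv2.imread("pics/w1.png")
cv2.imwrite("pics/c1.png",cv2.resize(a[180:250,390:460],None,fx=5,fy=5,interpolation=cv2.INTER_CUBIC))
E
```

```text
(no output)
```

View pics/c2.png

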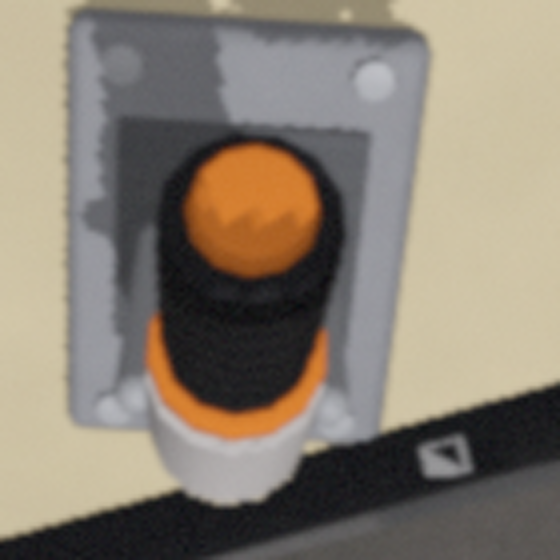

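View pics/c1.png

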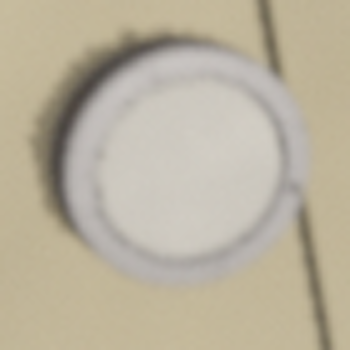

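```bash
cat > fit.py <<'E'
from h import *
w=np.load('w2.npz');K=w['K']
def wp(p,tp,to,T=w['T']):
    c=(R.from_quat(to).inv().apply(np.atleast_2d(p)-tp)-T[:3,3])@T[:3,:3]
    return np.c_[K[0,2]+K[0,0]*c[:,0]/-c[:,2],K[1,2]-K[1,1]*c[:,1]/-c[:,2]]
P1=([0.47198205,0.08501139,0.23840306],[1.37632293e-01,9.90481904e-01,-1.71183769e-03,-1.35932738e-04])
P2=(w['p'],w['o'])
sp={'scene':[225.3,353.3],'side':[307.6,193.6]}
bt={'scene':[260.3,232.0],'side':[329.8,185.6]}
co={'scene':[246.7,242.7],'side':[350,204.6]}
if __name__=="__main__":
    S=least_squares(lambda p:np.concatenate([(proj(n,p)-u).ravel() for n,u in sp.items()]+[(wp(p,*P1)-[427.6,212.4]).ravel()]),[.5,.2,0]);print('spec',S.x,S.fun)
    S=least_squares(lambda p:np.concatenate([(proj(n,[*p,.019])-u).ravel() for n,u in sp.items()]+[(wp([*p,.019],*P1)-[427.6,212.4]).ravel()]),[.5,.2]);print('spec z fixed',S.x,S.fun)
    B=least_squares(lambda p:np.concatenate([(proj(n,p)-u).ravel() for n,u in bt.items()]+[(wp(p,*P2)-[323.5,211.7]).ravel()]),[.5,.2,0]);print('button',B.x,B.fun)
    def F(x):
        a=x[2];ax=np.array([np.sin(np.radians(50))*np.cos(a),np.sin(np.radians(50))*np.sin(a),np.cos(np.radians(50))])
        return np.array([x[0],x[1],x[3]]),ax
    def res(x):
        m,ax=F(x);e=[[(x[3]-.1)/.001]]
        for k,d in((bt,.071),(co,.003)):
            for n in k:e.append(proj(n,m+d*ax)[0]-k[n])
        e.append(wp(m+.071*ax,*P2)[0]-[323.5,211.7]); e.append(wp(m+.004*ax,*P2)[0][:1]-319.7)
        return np.concatenate(e)
    s=least_squares(res,[.6,.02,2.78,.1]);m,ax=F(s.x);print(s.x,s.fun.round(2),ax,'grip',m+.037*ax)
E
python3 fit.py
```

```text
spec [0.51070458 0.19364939 0.01686576] [-1.9106847  -0.56962112 -0.49381791 -0.13710193 -0.94262862 -0.84611339]
spec z fixed [0.51006609 0.19352562] [-1.66042633 -1.50476341 -0.7128652  -0.75087926 -0.58570989 -0.95064836]
button [0.55613804 0.03594802 0.14236662] [-0.83958026 -0.01731336  0.1711028  -0.32891298 -0.28525299 -0.20096025]
[0.60553745 0.01545578 2.74840983 0.09854423] [-1.46 -0.62 -0.75 -0.16 -1.05 -0.05 -1.51 -0.36 -0.45 -0.22 -0.24  0.11] [-0.70759089  0.29349484  0.64278761] grip [0.57935659 0.02631509 0.12232738]
```

```bash
sed -i 's/^g=.*/g=np.array([.579,.0262,.1228]);az=2.76/; s/^sp=.*/sp=np.array([.5103,.1935,.019])/' k5.py; python3 - <<'E'
from p import *
Rt=tz(np.radians(12)); s=r.get_state()
plan(s,Rt,g+Rt.apply([0,0,.0187]))
print(ik(g+Rt.apply([0,0,.0187]),Rt,s['q']))
E
```

```text
dp tool units (rot-last) [0.41  0.064 3.736]
turn units [-0.00098  0.00452  0.00645] deg 2.8555126380121307
dp tool units (after rot) [0.306 0.026 3.747]
(array([-0.19105913,  0.78434164,  0.01147117,  1.99606489,  0.516901  ,
        0.21056938,  0.50740338]), np.float64(5.219900595621075e-06), np.float64(3.095569069092104e-05))
```

move_arm --turn '[[-0.001,0.0045,0.0065],[0,0,0],[0,0,0],[0,0,0],[0,0,0],[0,0,0],[0,0,0],[0,0,0],[0,0,0]]' --dp '[[0,0,0],[0.3,0.03,0],[0,0,0.4],[0,0,0.7],[0,0,0.8],[0,0,0.8],[0,0,0.65],[0,0,0.4],[0,0,0]]' --jaw '[-1,-1,-1,-1,-1,-1,-1,-1,-1]'

```text
clock: 3.75
tool_pos: [0.5822, 0.0244, 0.1027]
eef_rot: [0.188, 0.977, -0.021, 0.102]
contact_force: [-0.5, -0.7, -0.1]
opening: 1.001
```

```bash
python3 - <<'E'
from p import *
import cv2
Rt=tz(np.radians(12)); s=r.get_state();print(s['clock'],s['q'].round(3))
plan(s,Rt,g+Rt.apply([0,0,.0187]))
a=r.snapshot('wrist')['frame'];b=r.snapshot('side')['frame'];c=r.snapshot('scene')['frame']
f=lambda im:cv2.resize(im,(400,300))
cv2.imwrite('pics/m3.png',np.vstack([np.hstack([f(a[200:440,160:480]),f(b[140:290,250:450])]),np.hstack([f(c[190:310,180:340]),f(c)])]))
E
```

```text
3.75 [-0.189  0.788  0.008  1.996  0.533  0.212  0.493]
dp tool units (rot-last) [-0.027  0.018 -0.069]
turn units [-0.00032 -0.00024  0.00024] deg 0.1694797178386661
dp tool units (after rot) [-0.027  0.018 -0.068]
```

View pics/m3.png

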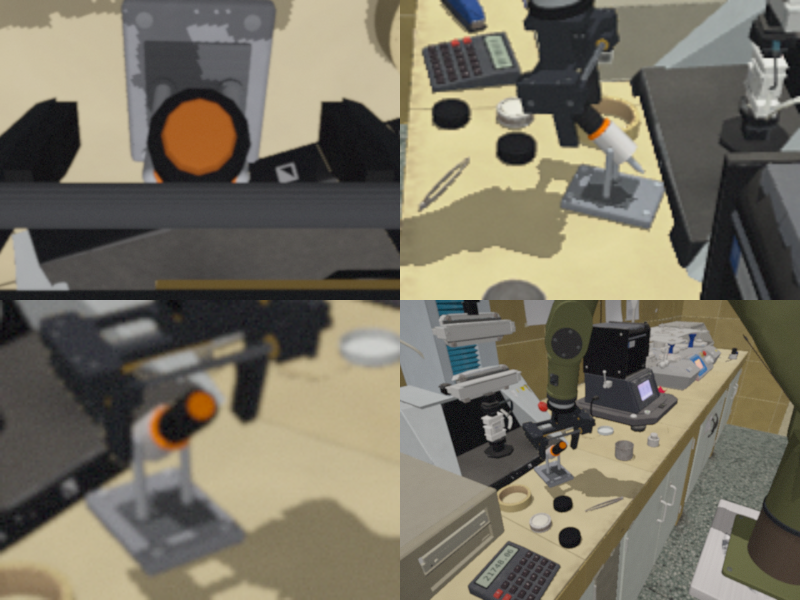

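move_arm --turn '[[0,0,0],[0,0,0],[0,0,0],[0,0,0],[0,0,0],[0,0,0],[0,0,0],[0,0,0],[0,0,0],[0,0,0]]' --dp '[[0,0,0],[0,0,0],[0,0,0],[0,0,0],[0,0,0],[0,0,0],[0,0,0],[0,0,0],[0,0,0],[0,0,0]]' --jaw '[1,1,1,1,1,1,1,1,1,1]' --newtons 35

```text
clock: 4.73
tool_pos: [0.5838, 0.0236, 0.1049]
eef_rot: [0.189, 0.976, -0.02, 0.103]
contact_force: [0.3, -0.2, -0.1]
opening: 0.304
```

```bash
python3 - <<'E'
from p import *
import cv2
s=r.get_state();print(s['clock'],s['opening'],s['contact_force'],s['tool_pos'])
a=r.snapshot('wrist')['frame'];b=r.snapshot('side')['frame'];c=r.snapshot('scene')['frame']
f=lambda im:cv2.resize(im,(400,300))
cv2.imwrite('pics/m4.png',np.vstack([np.hstack([f(a[200:440,160:480]),f(b[140:290,250:450])]),np.hstack([f(c[190:310,180:340]),f(c)])]))
_,ax=target(az); print('withdraw dp', (R.from_quat(s['eef_rot']).inv().apply(ax*.1)/.025).round(3))
E
```

```text
4.7333 0.3043547574520591 [ 0.30516921 -0.24441978 -0.07569312] [0.58382279 0.02364439 0.10487655]
withdraw dp [ 2.458 -0.004 -3.156]
```

View pics/m4.png

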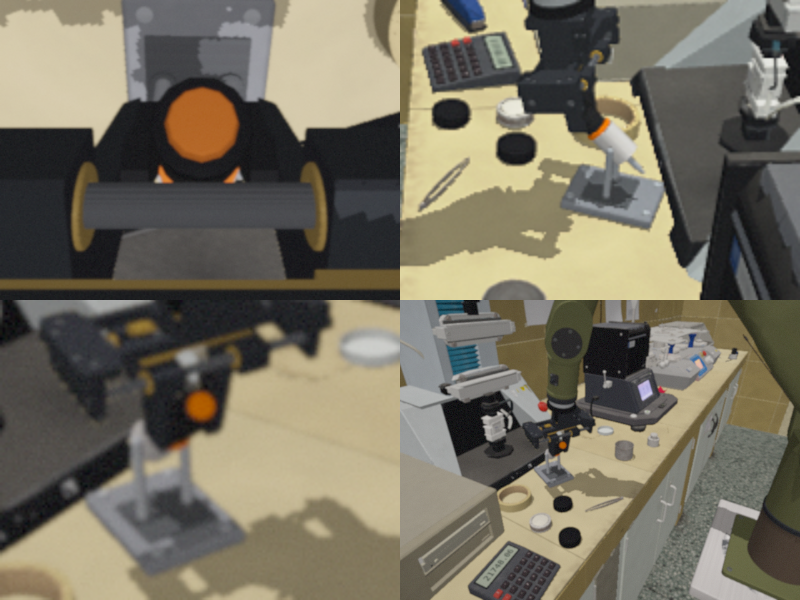

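move_arm --turn '[[0,0,0],[0,0,0],[0,0,0],[0,0,0]]' --dp '[[0.12,0,-0.16],[0.2,0,-0.26],[0.2,0,-0.26],[0.1,0,-0.12]]' --jaw '[1,1,1,1]'

```text
clock: 5.22
tool_pos: [0.5649, 0.0317, 0.122]
eef_rot: [0.189, 0.976, -0.02, 0.103]
contact_force: [-0.0, -0.4, -1.5]
opening: 0.303
```

move_arm --turn '[[0,0,0],[0,0,0],[0,0,0],[0,0,0],[0,0,0],[0,0,0],[0,0,0],[0,0,0],[0,0,0],[0,0,0]]' --dp '[[0.12,0,-0.16],[0.25,0,-0.32],[0.25,0,-0.32],[0.25,0,-0.32],[0.25,0,-0.32],[0.25,0,-0.32],[0.25,0,-0.32],[0.25,0,-0.32],[0.12,0,-0.16],[0,0,0]]' --jaw '[1,1,1,1,1,1,1,1,1,1]'

```text
clock: 6.05
tool_pos: [0.5078, 0.0547, 0.1742]
eef_rot: [0.189, 0.976, -0.02, 0.104]
contact_force: [-0.8, 0.8, -1.4]
opening: 0.308
```

```bash
python3 - <<'E'
from p import *
import cv2
s=r.get_state();print(s['clock'],s['opening'],s['contact_force'],s['tool_pos'],s['q'].round(3),s['eef_rot'])
a=r.snapshot('wrist')['frame'];b=r.snapshot('side')['frame'];c=r.snapshot('scene')['frame']
f=lambda im:cv2.resize(im,(400,300))
cv2.imwrite('pics/m5.png',np.vstack([np.hstack([f(a[200:440,160:480]),f(b[140:290,250:450])]),np.hstack([f(c[190:310,180:340]),f(c)])]))
np.savez('s5.npz',p=s['tool_pos'],o=s['eef_rot']);cv2.imwrite('pics/side5.png',b);cv2.imwrite('pics/scene5.png',c)
E
```

```text
6.05 0.30840375683316384 [-0.79781895  0.75057301 -1.35559669] [0.50776719 0.05474099 0.17423138] [-0.292  0.6    0.018  2.153  0.499  0.249  0.435] [ 0.18869014  0.97634458 -0.01966791  0.10373261]
```

View pics/m5.png

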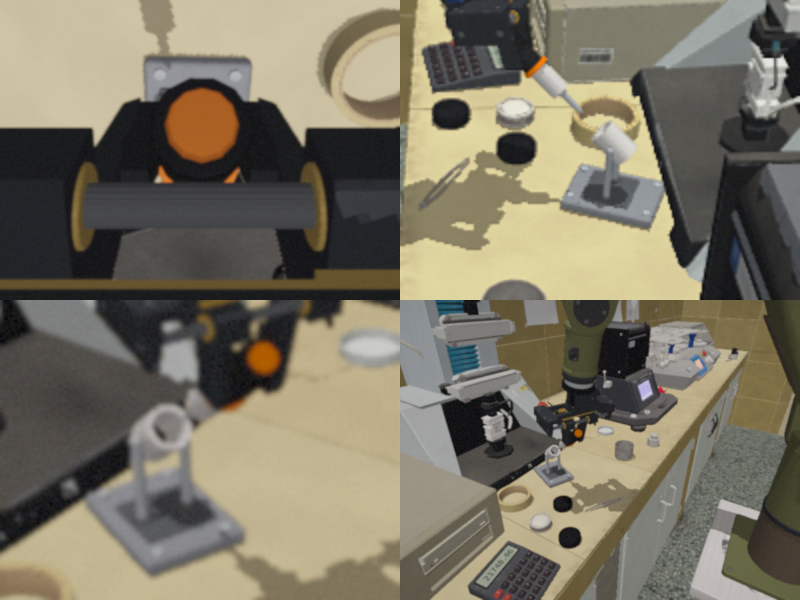

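```bash
cat > q.py <<'E'
from p import *
s=r.get_state();Rc=R.from_quat(s['eef_rot'])
def rot_to(axp,yaw):
    # minimal rotation bringing axis to vertical then yaw
    w=Rc.apply(axp);c=np.cross(w,[0,0,1]);n=np.linalg.norm(c);q=R.from_rotvec(c/n*np.arctan2(n,w[2])) if n>1e-9 else R.identity()
    return R.from_rotvec([0,0,yaw])*q*Rc
E
python3 - <<'E'
from q import *
_,ax=target(az); Rc0=R.from_quat([.189,.976,-.02,.103])
axp=Rc0.inv().apply(ax);gp=Rc0.inv().apply(g-np.array([.5838,.0236,.1049]));print(axp,gp)
for yaw in (-.5,-.3,0):
    Rf=rot_to(axp,yaw); tip=gp-.112*axp
    pf=sp+[0,0,.1]-Rf.apply(tip)
    print(yaw,pf,ik(pf,Rf,s['q']))
    plan(s,Rf,pf)
E
```

```text
[ 0.61497672 -0.00081784 -0.78854484] [ 0.00156726  0.00061827 -0.0186379 ]
-0.5 [0.50331773 0.20099785 0.21533985] (array([ 0.12632889,  0.85137763, -0.50923529,  1.61215885, -0.26021882,
        1.04623072,  0.57153579]), np.float64(1.3727280152668305e-05), np.float64(7.507137364758485e-05))
dp tool units (rot-last) [ 1.989  5.372 -2.144]
turn units [-0.01819  0.13612  0.08004] deg 57.22069305188988
dp tool units (after rot) [4.722 3.566 1.548]
-0.3 [0.50196732 0.19946123 0.21533985] (array([ 0.06575229,  0.8806763 , -0.48053301,  1.51579053, -0.19678258,
        1.19114569,  0.67068857]), np.float64(1.7633568427655235e-05), np.float64(8.71679648278574e-05))
dp tool units (rot-last) [ 2.015  5.295 -2.15 ]
turn units [-0.01085  0.13802  0.04804] deg 52.754115314410456
dp tool units (after rot) [4.093 4.342 1.056]
0 [0.50057782 0.1967325  0.21533985] (array([-0.02741248,  0.92031214, -0.44672083,  1.39136614, -0.09905916,
        1.37726522,  0.83152508]), np.float64(2.3291835706902068e-05), np.float64(0.00010453460146844262))
dp tool units (rot-last) [ 2.026  5.173 -2.152]
turn units [ 1.7000e-04  1.3907e-01 -1.0000e-05] deg 50.06610202686542
dp tool units (after rot) [2.953 5.171 0.167]
```

```bash
python3 - <<'E'
from h import *
print(tri({'scene':[150,205],'side':[433,180]}))
print(tri({'scene':[190,128],'side':[425,115]}))
print(tri({'scene':[183,45],'side':[437,58]}))
print(tri({'scene':[267,238],'side':[500,215]}))
E
```

```text
(array([0.80874836, 0.05545969, 0.13790702]), array([-0.5496445 , -0.62646769, -0.6530292 ,  0.85039217]))
(array([0.73628629, 0.008007  , 0.30345691]), array([-6.49775909, -9.1830921 , -7.27711179, 12.11824983]))
(array([ 0.74224071, -0.01096948,  0.43484324]), array([-3.90494338, -8.67821167, -3.92735961, 11.18591649]))
(array([ 0.82447307, -0.15737247,  0.07667952]), array([-45.77617386, -43.11800034, -39.86074731,  41.85341129]))
```

move_arm --turn '[[0,0,0],[0,0,0],[0,0,0],[0,0,0],[0,0,0],[0,0,0],[0,0,0],[0,0,0],[0,0,0],[0,0,0]]' --dp '[[0.2,0.1,-0.3],[0.3,0.4,-0.5],[0.3,0.6,-0.5],[0.3,0.7,-0.4],[0.3,0.7,-0.3],[0.3,0.7,-0.15],[0.2,0.7,0],[0.1,0.7,0],[0,0.4,0],[0,0.17,0]]' --jaw '[1,1,1,1,1,1,1,1,1,1]'

```text
clock: 7.03
tool_pos: [0.5011, 0.1986, 0.2155]
eef_rot: [0.188, 0.976, -0.019, 0.104]
contact_force: [1.0, -0.5, -1.1]
opening: 0.305
```

move_arm --turn '[[0,0.007,0],[0,0.014,0],[0,0.016,0],[0,0.016,0],[0,0.016,0]]' --dp '[[0,0,0],[0,0,0],[0,0,0],[0,0,0],[0,0,0]]' --jaw '[1,1,1,1,1]'

```text
clock: 7.45
tool_pos: [0.5012, 0.1951, 0.2163]
eef_rot: [0.19, 0.975, 0.022, -0.111]
contact_force: [0.1, 0.5, -1.8]
opening: 0.305
```

```bash
cat > look.py <<'E'
import sys,cv2,numpy as np
from plant import r
n=sys.argv[1]
s=r.get_state();print(s['clock'],s['opening'],s['contact_force'].round(2),s['tool_pos'],s['q'].round(3),s['eef_rot'])
a=r.snapshot('wrist')['frame'];b=r.snapshot('side')['frame'];c=r.snapshot('scene')['frame']
f=lambda im:cv2.resize(im,(400,300))
cv2.imwrite(f'pics/m{n}.png',np.vstack([np.hstack([f(a),f(b[90:240,250:450])]),np.hstack([f(c[190:370,140:380]),f(c)])]))
cv2.imwrite(f'pics/side{n}.png',b);cv2.imwrite(f'pics/scene{n}.png',c);cv2.imwrite(f'pics/wrist{n}.png',a)
np.savez(f's{n}.npz',p=s['tool_pos'],o=s['eef_rot'])
E
python3 look.py 6
```

```text
7.45 0.30524821282808423 [ 0.08  0.45 -1.81] [0.50122672 0.19508648 0.21626924] [-0.161  0.698 -0.353  1.692  0.069  0.937  0.688] [ 0.18972565  0.97529968  0.02214776 -0.11092425]
```

View pics/m6.png

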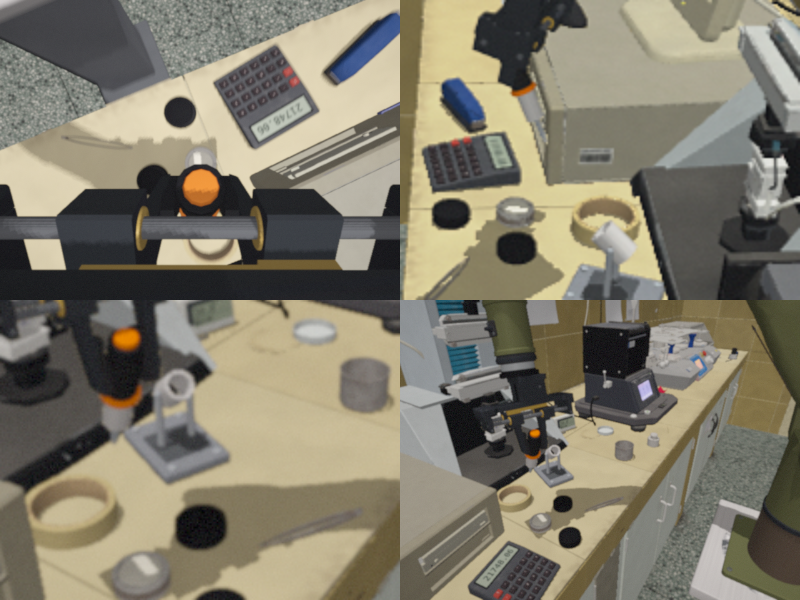

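move_arm --turn '[[0,0.014,0],[0,0.016,0],[0,0.016,0],[0,0.014,0],[0,0.008,0],[0,0,0],[0,0,0],[0,0,0]]' --dp '[[0,0,0],[0,0,0],[0,0,0],[0,0,0],[0,0,0],[0,0,0],[0,0,0],[0,0,0]]' --jaw '[1,1,1,1,1,1,1,1]'

```text
clock: 8.27
tool_pos: [0.4996, 0.1977, 0.2161]
eef_rot: [0.179, 0.931, 0.06, -0.312]
contact_force: [0.4, 1.0, -0.9]
opening: 0.307
```

```bash
python3 look.py 7; python3 - <<'E'
import cv2
a=cv2.imread('pics/side7.png')[100:230,250:350];b=cv2.imread('pics/scene7.png')[210:370,160:300]
import numpy as np
cv2.imwrite('pics/z7.png',np.hstack([cv2.resize(a,(400,520),interpolation=cv2.INTER_CUBIC),cv2.resize(b,(400,457),interpolation=cv2.INTER_CUBIC)[:520] if 0 else cv2.copyMakeBorder(cv2.resize(b,(392,448),interpolation=cv2.INTER_CUBIC),0,72,0,8,0)]))
E
```

```text
8.2667 0.3065584081281838 [ 0.45  1.02 -0.93] [0.49956188 0.19765656 0.21605716] [-0.032  0.911 -0.445  1.403 -0.095  1.363  0.83 ] [ 0.17906148  0.93098134  0.05993115 -0.31244037]
```

View pics/m7.png

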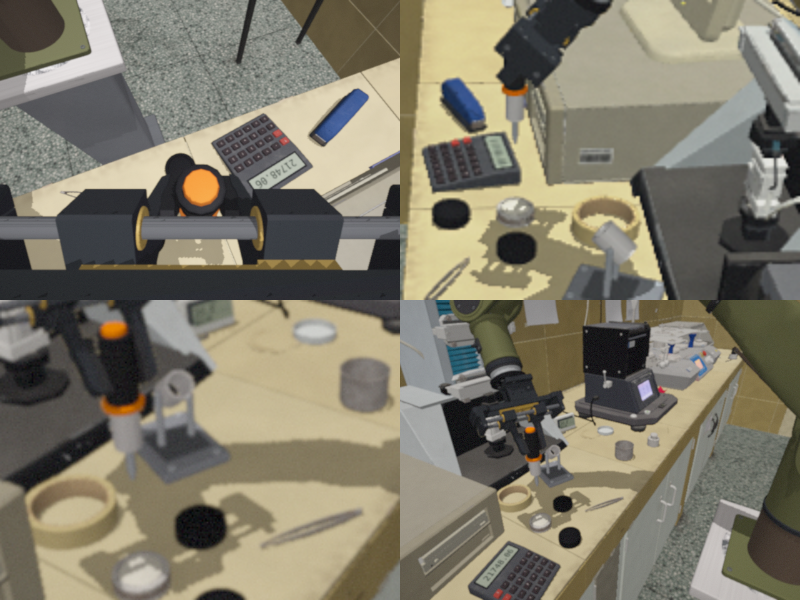

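View pics/z7.png

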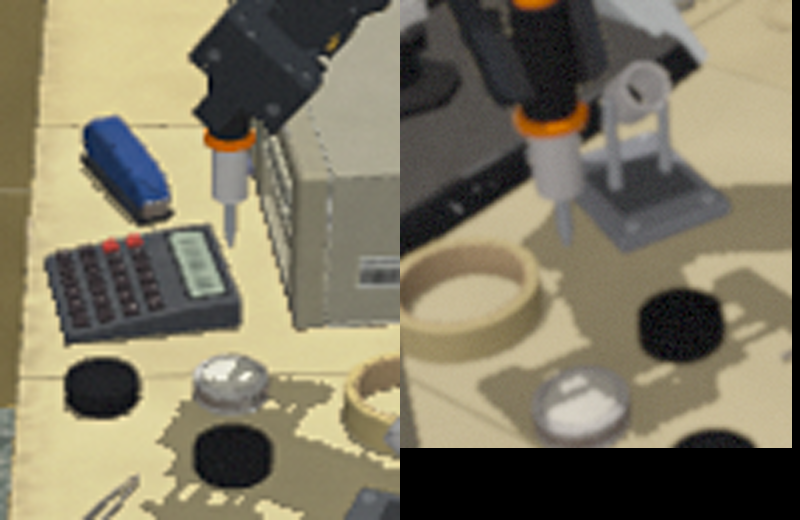

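```bash
python3 - <<'E'
from h import *
t,e=tri({'scene':[219.3,296.8],'side':[307.75,161.75]});c,e2=tri({'scene':[213.9,253.2],'side':[307.25,134.75]})
print(t,e,c,e2,np.linalg.norm(c-t),(c-t)/np.linalg.norm(c-t))
from plant import r
s=r.get_state();Rc=R.from_quat(s['eef_rot']);print(Rc.inv().apply(t-s['tool_pos']))
Rc0=R.from_quat([.189,.976,-.02,.103])
_,ax=target(2.76);axp=Rc0.inv().apply(ax);gp=Rc0.inv().apply(np.array([.579,.0262,.1228])-np.array([.5838,.0236,.1049]))
print('pred axis',Rc.apply(axp),'tip',Rc.apply(gp-.112*axp)+s['tool_pos'])
# edge-free vertical check: predicted pixels
p=Rc.apply(gp-.112*axp)+s['tool_pos'];a=Rc.apply(axp)
for n in('scene','side'): print(n,proj(n,np.array([p,p+.078*a,p+.146*a])))
E
```

```text
[0.51079219 0.18906276 0.11986635] [-0.07454808 -0.0531349  -0.13525418  0.10388241] [0.50796981 0.19291435 0.19557327] [-0.26452811 -0.21511445 -0.49170818  0.43776918] 0.07585735250127813 [-0.03720647  0.05077414  0.99801687]
[-0.06861276 -0.00377998  0.06916131]
pred axis [-0.01412906  0.00431676  0.99989086] tip [0.51120533 0.19373315 0.12024117]
scene [[216.72356544 298.11058219]
 [211.63651918 251.20291163]
 [206.62807366 205.02001885]]
side [[307.6853619  160.85708356]
 [307.5788335  134.02917043]
 [307.47911074 108.91517683]]
```

```bash
python3 - <<'E'
from h import *
from plant import r
s=r.get_state();Rc=R.from_quat(s['eef_rot'])*R.from_rotvec([0,.0035*2*np.pi,0])
print((Rc.inv().apply([.001,.0015,-.058])/.025).round(3))
E
```

```text
[-1.452  0.07   1.81 ]
```

move_arm --turn '[[0,0.0035,0],[0,0,0],[0,0,0],[0,0,0],[0,0,0],[0,0,0],[0,0,0],[0,0,0],[0,0,0],[0,0,0]]' --dp '[[0,0,0],[-0.1,0.01,0.14],[-0.22,0.01,0.27],[-0.25,0.01,0.31],[-0.25,0.01,0.31],[-0.25,0.01,0.31],[-0.22,0.01,0.27],[-0.16,0.01,0.2],[0,0,0],[0,0,0]]' --jaw '[1,1,1,1,1,1,1,1,1,1]'

```text
clock: 9.25
tool_pos: [0.5015, 0.1981, 0.1572]
eef_rot: [0.18, 0.927, 0.063, -0.324]
contact_force: [-0.5, 0.2, -1.9]
opening: 0.305
```

move_arm --turn '[[0,0,0],[0,0,0],[0,0,0],[0,0,0]]' --dp '[[0,0,0],[0,0,0],[0,0,0],[0,0,0]]' --jaw '[1,1,1,1]'

```text
clock: 9.58
tool_pos: [0.5019, 0.1981, 0.1579]
eef_rot: [0.18, 0.927, 0.063, -0.323]
contact_force: [-0.6, 0.3, -1.7]
opening: 0.305
```

```bash
python3 look.py 8; python3 - <<'E'
import cv2
a=cv2.imread('pics/side8.png')[100:230,250:350];b=cv2.imread('pics/scene8.png')[220:380,160:300]
import numpy as np
cv2.imwrite('pics/z8.png',np.hstack([cv2.resize(a,(400,520),interpolation=cv2.INTER_CUBIC),cv2.copyMakeBorder(cv2.resize(b,(392,448),interpolation=cv2.INTER_CUBIC),0,72,0,8,0)]))
E
```

```text
9.5833 0.30452740342635215 [-0.62  0.32 -1.74] [0.50190919 0.19813452 0.15786692] [-0.031  0.998 -0.438  1.409 -0.082  1.295  0.855] [ 0.17951559  0.92703935  0.06288552 -0.32313712]
```

View pics/m8.png

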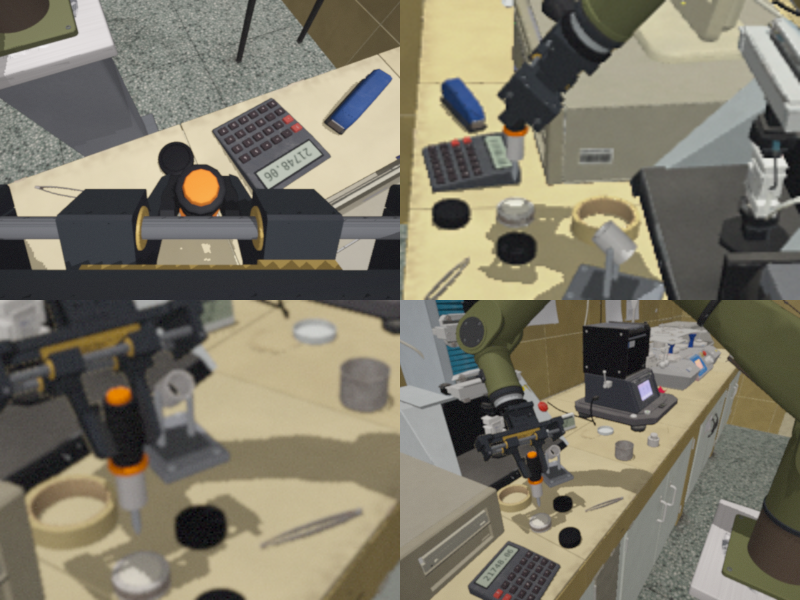

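View pics/z8.png

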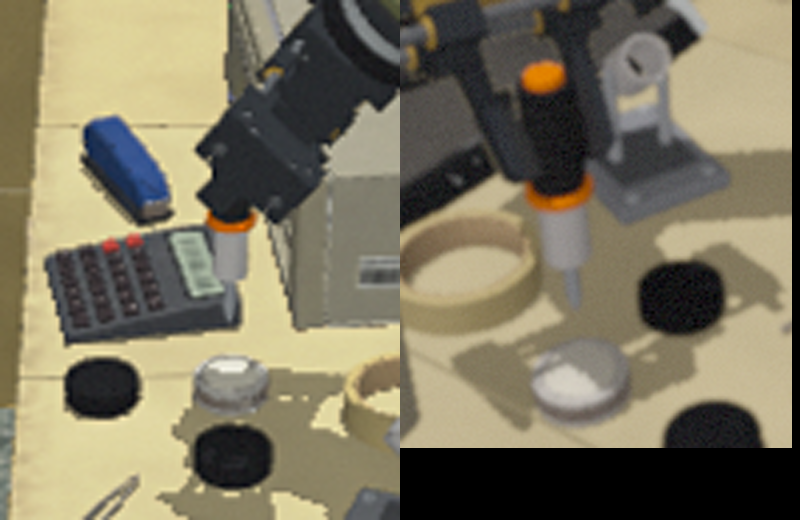

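```bash
python3 - <<'E'
from h import *
T=tri({'scene':[222.1,331.1],'side':[307.5,180.5]});C_=tri({'scene':[217.1,287.9],'side':[307.75,155.5]});S=tri({'scene':[224.3,352.9],'side':[307.75,194]})
for x in (T,C_,S):print(x)
d=C_[0]-T[0];print(d/np.linalg.norm(d),T[0]-S[0])
from plant import r
s=r.get_state();Rc=R.from_quat(s['eef_rot'])
Rc0=R.from_quat([.189,.976,-.02,.103])
_,ax=target(2.76);axp=Rc0.inv().apply(ax);gp=Rc0.inv().apply(np.array([.579,.0262,.1228])-np.array([.5838,.0236,.1049]))
print('pred axis',Rc.apply(axp),'tip',Rc.apply(gp-.112*axp)+s['tool_pos'])
for n in('scene','side'): print(n,proj(n,[.51,.1935,.019]),proj(n,np.array([[.51,.1935,z] for z in (.061,.139,.207)])))
E
```

```text
(array([0.51015978, 0.19213865, 0.05920512]), array([-0.22731505, -0.14818935, -0.4098607 ,  0.28484039]))
(array([0.5105597 , 0.19159519, 0.13702764]), array([-0.10965222, -0.08050668, -0.20056431,  0.15924385]))
(array([0.51114248, 0.19189746, 0.01521212]), array([-0.25915109, -0.15983796, -0.46266245,  0.3021633 ]))
[ 0.00513858 -0.00698309  0.99996242] [-0.0009827   0.00024119  0.043993  ]
pred axis [ 0.00791303 -0.0043929   0.99995904] tip [0.51071479 0.19529276 0.06122703]
scene [[223.68378086 351.80152512]] [[221.22105097 330.57528203]
 [216.21876655 287.46064502]
 [211.3326453  245.34721715]]
side [[306.86387799 192.85456668]] [[307.014388   179.96205277]
 [307.30990919 154.64804791]
 [307.58609021 130.99069944]]
```

```bash
python3 - <<'E'
from plant import r
s=r.get_state();print(abs(s['qd']).max(),s['tool_pos']);print(r.finish_job())
s=r.get_state();print(s['clock'],s['tool_pos'],s['opening'])
E
```

```text
0.0018602273141322414 [0.50175546 0.19810228 0.15765407]
the job is handed in; nothing more can be done
None
the job is handed in; nothing more can be done
```

I drew the probe out of the holder, turned it upright with the point down, and handed in the job with it held above the middle of the specimen disc.

- **Grasp and draw-out:** I gripped the ribbed grip at 35 N, with the tool tilted about 12° outward. I pulled the probe about 107 mm straight along the tube's axis. The wrist force stayed below about 2 N.
- **Final position:** The last two-view measurement put the point about 1 mm sideways from the disc centre. It stands 42–44 mm above the face, and the probe axis is within about 0.01 rad of vertical. The arm was at rest before hand-in, with joint speeds below 0.002 rad/s, and the jaw opening was steady.
- **Specimen and bystanders:** In the last pictures the specimen was where it started, to within about 2 mm. The other things in view looked undisturbed.

**Disagreements between checks:**
- Image measurements of the specimen face read 15–17 mm high, against the 19 mm given. The scene camera looked off by 1–2 pixels.
- Partway through, the cameras read a probe tilt of about 0.06 rad where the arm model predicted 0.014. I corrected by about 1.3°, and the last views agreed within 0.01 rad.
- For the final point position, the arm model differs from the camera reading by about 3 mm, which is well inside the 15 mm limit.

The whole run took about 10 s of robot time.

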